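# Put the stacked brass balance weights away in their nests

## Task

Take the stack of four brass balance weights apart and set each weight in the turned wooden nest of its own size: the smallest weight in the smallest nest, the next in the next, and so on to the largest. Keep every weight upright and set it down gently, without dropping or toppling it, so that it ends flat on the floor of its nest, inside the rim. Leave the red bowl and the mallet where they are.

Things in the scene. Friction and masses are not known exactly. Their poses are not given: they have to be found in the camera images.
- weight_smallest_center (a point): the smallest of four plain upright brass cylinders stacked by size; 30 mm diameter, 28 mm tall, about 170 g, with a thin dark line round its side; at the start on top of the stack. The stack is centred to within a few mm, so each weight shows a ring of its top face (about 6 mm) round the one above. The point is the weight's centre, 14 mm above its underside; z is its upright axis
- weight_second_center (a point): the second smallest of four plain upright brass cylinders stacked by size; 42 mm diameter, 28 mm tall, about 320 g, with a thin dark line round its side; at the start second from the top, on the third. The stack is centred to within a few mm, so each weight shows a ring of its top face (about 6 mm) round the one above. The point is the weight's centre, 14 mm above its underside; z is its upright axis
- weight_third_center (a point): the third smallest of four plain upright brass cylinders stacked by size; 54 mm diameter, 28 mm tall, about 530 g, with a thin dark line round its side; at the start third from the top, on the largest. The stack is centred to within a few mm, so each weight shows a ring of its top face (about 6 mm) round the one above. The point is the weight's centre, 14 mm above its underside; z is its upright axis
- weight_largest_center (a point): the largest of four plain upright brass cylinders stacked by size; 66 mm diameter, 28 mm tall, about 780 g, with a thin dark line round its side; at the start at the bottom, standing on the counter. The stack is centred to within a few mm, so each weight shows a ring of its top face (about 6 mm) round the one above. The point is the weight's centre, 14 mm above its underside; z is its upright axis
- nest_smallest_floor (a point): the smallest of four turned wooden nests, a shallow round dish fixed to the counter: 58 mm outside diameter, 10 mm tall overall; its round pocket with a cork floor is 46 mm in diameter and 4 mm deep (rim 6 mm wide), so the smallest weight has 8 mm of room all round. The point is the centre of the pocket's floor, 6 mm above the counter; z up
- nest_second_floor (a point): the second smallest of four turned wooden nests, a shallow round dish fixed to the counter: 70 mm outside diameter, 10 mm tall overall; its round pocket with a cork floor is 58 mm in diameter and 4 mm deep (rim 6 mm wide), so the second weight has 8 mm of room all round. The point is the centre of the pocket's floor, 6 mm above the counter; z up
- nest_third_floor (a point): the third smallest of four turned wooden nests, a shallow round dish fixed to the counter: 82 mm outside diameter, 10 mm tall overall; its round pocket with a cork floor is 70 mm in diameter and 4 mm deep (rim 6 mm wide), so the third weight has 8 mm of room all round. The point is the centre of the pocket's floor, 6 mm above the counter; z up
- nest_largest_floor (a point): the largest of four turned wooden nests, a shallow round dish fixed to the counter: 94 mm outside diameter, 10 mm tall overall; its round pocket with a cork floor is 82 mm in diameter and 4 mm deep (rim 6 mm wide), so the largest weight has 8 mm of room all round. The point is the centre of the pocket's floor, 6 mm above the counter; z up
- bowl_center (a point): bystander: the red resin lawn bowl, 125 mm across and 114 mm tall, lying on its flat side on the counter, loose; the point is its centre, 57 mm up
- mallet_head (a point): bystander: the small ash mallet lying on the counter, loose; head 55 x 95 x 50 mm, round handle 22 mm thick and 190 mm long pointing along the point's -x; the point is the centre of the head, 25 mm up
There are look-alikes about, which are no part of the job. Leave any pink or turquoise look-alike of the part that bears weight_largest_center alone.

How it is judged (in metres and radians):
At the end, for the whole second after the job is handed in: Each of the four weights stands upright (within 0.06 rad) and at rest on the floor of the nest of its own size (centre 11 to 17 mm above that floor), within 9.5 mm of the nest's centre, that is anywhere inside the rim; the red bowl and the mallet are within 15 mm of where they were (horizontal distance between weight_smallest_center and nest_smallest_floor below 0.0095 m and z of weight_smallest_center in the frame of nest_smallest_floor between 0.011 and 0.017 m and angle between each of weight_smallest_center, weight_second_center, weight_third_center, weight_largest_center's own z axis and vertical below 0.06 rad and linear speed of each of weight_smallest, weight_second, weight_third, weight_largest below 0.02 m/s and horizontal distance between weight_second_center and nest_second_floor below 0.0095 m and z of weight_second_center in the frame of nest_second_floor between 0.011 and 0.017 m and horizontal distance between weight_third_center and nest_third_floor below 0.0095 m and z of weight_third_center in the frame of nest_third_floor between 0.011 and 0.017 m and horizontal distance between weight_largest_center and nest_largest_floor below 0.0095 m and z of weight_largest_center in the frame of nest_largest_floor between 0.011 and 0.017 m and distance of each of bowl_center, mallet_head from where it was at the start of the episode below 0.015 m); the robot touches nothing.
It fails at once if a weight is dropped: it moves freely, untouched by the fingers, faster than 0.6 m/s (a fall of about 18 mm) ((contact force between the fingers and weight_smallest below 0.05 N and linear speed of weight_smallest above 0.6 m/s) or (contact force between the fingers and weight_second below 0.05 N and linear speed of weight_second above 0.6 m/s) or (contact force between the fingers and weight_third below 0.05 N and linear speed of weight_third above 0.6 m/s) or (contact force between the fingers and weight_largest below 0.05 N and linear speed of weight_largest above 0.6 m/s)).
It fails at once if a weight is toppled: it leans more than 0.7 rad (angle between any of weight_smallest_center, weight_second_center, weight_third_center, weight_largest_center's own z axis and vertical above 0.7 rad).
It fails at once if the red bowl is pushed more than 15 mm from its place (distance of bowl_center from where it was at the start of the episode above 0.015 m).
It fails at once if the mallet is pushed more than 15 mm from its place (distance of mallet_head from where it was at the start of the episode above 0.015 m).
It also fails if it takes over 112 s, if anything falls off the work surface, if the arm or the gripper's body presses on something with over 40 N, if the wrist force passes 120 N, or if a joint passes its speed limit or range.

## Robot

A 7-joint arm with a two-finger parallel gripper is mounted at the origin on the work surface. World frame = base frame: x ahead of the robot, y to its left, z up, the work surface at z = 0. Lengths are in m, angles in degrees, forces in N, time in s.
With the tool pointing down it reaches from about 0.425 to 0.875 m from the base axis. Payload 4.7 kg.
Tool frame: the origin (TCP) lies at the very end of the fingers, on their centre line; the grasp point (between the pads) lies env.grip_point_offset behind it (env.grip_point_offset is the distance from the TCP to the grasp point, in m); z points along the fingers, y is the direction in which the jaws open and shut (so a half turn about z gives the same grasp; the last joint's range is limited). The gripper opens to 87 mm and grips with 3 to 60 N. Pads are 19 mm wide; open, the fingers measure 117 mm over their backs; the gripper's body (75 mm by 190 mm) begins 51 mm behind the grasp point.
Start: joints at [66.24, 18.392, -4.016, 83.108, 1.295, 78.541, -3.26], TCP at [0.27, -0.591, 0.223] pointing down, gripper open.
Joint ranges: [-163.93, 163.93], [-17.29, 119.83], [-79.2, 71.16], [3.27, 140.29], [-89.18, 269.18], [5.43, 117.66], [-154.24, 154.24]. Speed limits (degrees/s): [147.25, 147.25, 180, 180, 180, 180, 180].

## Interface

Orientations are given as [roll, pitch, yaw] about the fixed x, y, z axes, in that order (R = Rz(yaw) Ry(pitch) Rx(roll)).
In Python, from cell import env gives the robot as it stands.
- The arm moves only by the tool send_rows, never from a script. Its argument "plan" is a list of rows, each a list of 7 numbers: the finger opening in mm, from 0 to 87, then the shift along the tool's x, y, z in mm, then the turn, a rotation vector about the tool's x, y, z in rad. A call has 1 to 12 rows; each row shifts and turns the commanded pose from where the row before left it, along the tool's axes as they then stand; what a row does not reach is not made up. A row lasts 1/10 s, in which the tool goes at most 50 mm and 8.59 degrees, less where a joint would pass 70% of its speed; a pose out of reach is approached as far as the arm can. A call is refused whole if a number of a shift passes 50 or a number of a turn 0.15, either way. A call with a gripper value outside its range is refused whole. The fingers move at their own pace and stop on an object; "grip_force" is the grip in N (left out, the last holds). Time passes only in rows, so rows that do not move let the fingers close. It gives the time, the measured TCP pose, the force and the opening at its end, in the units of the state.
- env.get_obs(): the state, without advancing time (a new reading comes with each control period).
- env.read_camera(name): name is "scene" or "top"; returns the picture (420x560x3 uint8, red, green, blue); there is no depth.
- env.get_calibration(name): a dict with "fx", "fy", "cx", "cy" (pixels), "k1" (the pictures are not rectified: a ray, as slopes to the right and down, at radius r is drawn at 1 + k1 r^2 times it, then the intrinsics apply), "extrinsics" (4x4, takes a point from camera to world coordinates). Camera axes: x right, y down, z forward; pixel columns grow to the right and rows downward; lengths in m; the calibration is good to about 2 mm. A picture is of the moment at which its call begins. get_calibration takes no time and is no camera call.
- env.sign_off(): hands the job in, once; it reports no verdict.
Trained networks look in the newest picture that a camera, given by its name, has taken for a name from the list of things; names that differ only in an ending like _2 or _b are one class to them, and where a whole thing is asked for, a point or a joint stands for the part that bears it (a point fixed in the world has none). Each returns a list of dicts, best first, with "confidence" (0 to 1); they miss things now and then, are a little off and sometimes report something else, mostly with a low value. They report only what shows in the picture. A call takes as long as a camera call. They do not tell look-alikes from the thing itself.
- env.regions_of(camera, query): "region" (420x560 bool, what is visible of it) and "rect" ([left, top, right, bottom] in pixels, round what is visible of it).
The state is a dict: "time_s": time; "qpos": joint angles; "joint_velocities": joint speeds; "effort": joint torques, N m; "tool_pos": TCP position; "tool_rot": TCP orientation; "force": force on the tool from outside, world axes, zero at the start; "wrist_torque": the same for the moment, N m; "grip_width": finger opening in m.
Only numpy, scipy, OpenCV 4.12 (cv2) and the standard library are available. Lean on these libraries where they do the work, as an engineer would, in place of code of your own. Each camera call takes 0.05 s, during which the arm holds its last target. There are 200 camera calls.

## Working session

There is one attempt and no reset: what is moved stays moved. The work goes in short steps, Python scripts to look and compute and a tool call to move; the robot and the scene stay as the last step left them, time stands still between calls to the robot, and variables do not carry over. Pictures are saved under pics/ and viewed, about 12 in all and at most 16, crops included, and the job is handed in when it is done.

Besides the shell and the picture viewer there is one more tool, called after "Emit:" by a JSON object that holds its "api" and its "payload", one argument or row to a line. send_rows: Moves the arm, as the interface text tells. Its arguments: {"type":"object","properties":{"plan":{"type":"array"},"grip_force":{"type":"number"}},"required":["plan"]}

```bash
mkdir -p pics; ls; python3 - <<'E'
from cell import env
import cv2,numpy as np
o=env.get_obs();print({k:np.round(v,3).tolist() for k,v in o.items()},env.grip_point_offset)
for n in("scene","top"):
    c=env.get_calibration(n);print(n,{k:np.round(v,4).tolist() for k,v in c.items()})
    cv2.imwrite(f"pics/{n}0.png",env.read_camera(n)[:,:,::-1])
E
```

```text
pics
{'time_s': 0.0, 'qpos': [66.239, 18.44, -4.015, 83.176, 1.298, 78.542, -3.26], 'joint_velocities': [0.068, 0.089, 0.069, 0.029, 0.027, 0.075, -0.028], 'effort': [0.0, -49.128, -0.404, -31.253, -0.064, 0.044, 0.0], 'tool_pos': [0.27, -0.591, 0.221], 'tool_rot': [-179.887, 0.009, 24.572], 'force': [-0.635, -0.274, 0.591], 'wrist_torque': [-0.014, 0.002, -0.045], 'grip_width': 0.087} 0.0187
scene {'fx': 412.8786, 'fy': 412.8786, 'cx': 280.1932, 'cy': 217.0733, 'k1': 0.0371, 'extrinsics': [[-0.1044, 0.6617, -0.7425, 1.1885], [0.9944, 0.083, -0.0658, 0.0675], [0.0181, -0.7452, -0.6666, 0.7142], [0.0, 0.0, 0.0, 1.0]]}
top {'fx': 496.9236, 'fy': 496.9236, 'cx': 284.7495, 'cy': 209.349, 'k1': 0.0384, 'extrinsics': [[0.0022, -0.9946, 0.1039, 0.3474], [-0.9996, -0.005, -0.0265, 0.0386], [0.0268, -0.1038, -0.9942, 1.3704], [0.0, 0.0, 0.0, 1.0]]}
```

View pics/top0.png

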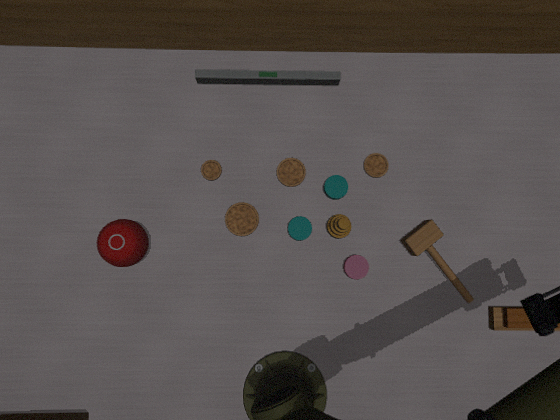

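View pics/scene0.png

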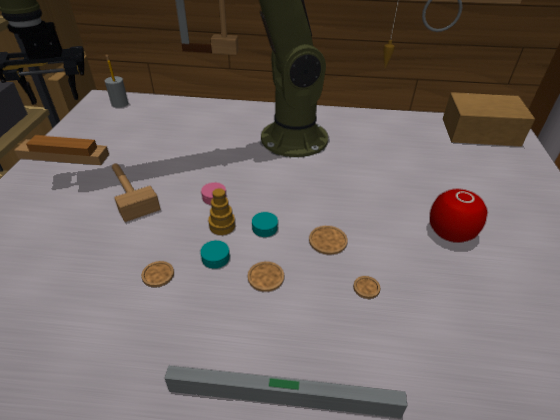

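```bash
cat > h.py <<'E'
from cell import env
import cv2,numpy as np
from scipy.optimize import least_squares
def project(n,P):
    c=env.get_calibration(n);E=np.array(c["extrinsics"]);p=(np.atleast_2d(P)-E[:3,3])@E[:3,:3]
    s=p[:,:2]/p[:,2:];s=s*(1+c["k1"]*(s**2).sum(1,keepdims=True))
    return s*c["fx"]+[c["cx"],c["cy"]]
def ground(n,uv,z):
    r=least_squares(lambda q:(project(n,[[q[0],q[1],z]])-uv).ravel(),[.6,0]);return r.x
E
python3 - <<'E'
from h import *
for cam,zz in(("top",1),("scene",0)):
    env.read_camera(cam)
    for q in ["weight_smallest_center","weight_second_center","weight_third_center","weight_largest_center","nest_smallest_floor","nest_second_floor","nest_third_floor","nest_largest_floor","bowl_center","mallet_head"]:
        for d in env.regions_of(cam,q)[:4]:
            r=d["region"];ys,xs=np.nonzero(r);print(cam,q,round(d["confidence"],2),np.round(d["rect"],1).tolist(),len(xs),np.round([xs.mean(),ys.mean()],1))
E
```

```text
top weight_smallest_center 0.63 [336.9, 215.8, 346.5, 228.5] 120 [342.6 223.4]
top weight_second_center 0.6 [332.0, 218.3, 348.9, 234.5] 86 [337.1 226.9]
top weight_third_center 0.51 [329.4, 215.8, 350.6, 235.5] 116 [335.1 226. ]
top weight_largest_center 0.91 [340.6, 257.7, 367.9, 279.1] 500 [355.2 266.5]
top weight_largest_center 0.74 [285.4, 215.8, 311.7, 241.4] 475 [299.1 228.1]
top weight_largest_center 0.61 [325.1, 176.0, 349.3, 198.6] 465 [335.3 187.1]
top weight_largest_center 0.52 [326.8, 224.6, 349.5, 242.0] 144 [333.5 232.8]
top nest_smallest_floor 0.65 [202.6, 159.0, 218.9, 179.0] 334 [210.9 169.7]
top nest_second_floor 0.91 [365.5, 152.2, 386.2, 183.0] 522 [374.9 165.1]
top nest_third_floor 0.7 [275.3, 158.2, 301.7, 188.9] 674 [289.9 172.2]
top nest_largest_floor 0.78 [226.2, 202.0, 263.4, 236.2] 937 [241.5 218.9]
top nest_largest_floor 0.73 [333.3, 215.2, 348.1, 233.4] 82 [337.6 226.6]
top bowl_center 0.73 [99.3, 217.1, 148.5, 269.1] 1971 [122.2 242.5]
top mallet_head 0.74 [401.4, 220.8, 471.3, 305.4] 1457 [432.5 251.2]
scene weight_smallest_center 0.52 [213.0, 192.1, 2
[... 481 characters left out ...]
203.5] 262 [210.4 191.2]
scene weight_largest_center 0.6 [202.7, 240.5, 227.9, 267.1] 619 [215.1 254.8]
scene nest_smallest_floor 0.77 [350.7, 277.2, 378.1, 303.6] 504 [366.3 287.2]
scene nest_smallest_floor 0.65 [430.9, 187.0, 484.9, 245.4] 2495 [457.8 215.3]
scene nest_second_floor 0.85 [140.5, 260.7, 173.1, 288.4] 633 [157.2 273.9]
scene nest_third_floor 0.94 [246.6, 261.6, 288.4, 292.9] 868 [265.5 276.6]
scene nest_largest_floor 0.97 [310.2, 226.7, 347.3, 252.9] 931 [328.1 240. ]
scene bowl_center 0.58 [431.0, 187.3, 485.8, 243.2] 2517 [457.8 215.1]
scene bowl_center 0.29 [211.1, 191.9, 225.1, 205.4] 187 [219.  196.5]
scene mallet_head 0.68 [113.1, 164.2, 161.5, 224.8] 1435 [134.2 198.2]
```

```bash
cat >> h.py <<'E'
def hull(n,x,y,parts):
    a=np.linspace(0,2*np.pi,60,endpoint=False)
    P=np.concatenate([np.c_[x+r*np.cos(a),y+r*np.sin(a),0*a+z] for r,z in parts])
    return cv2.convexHull(project(n,P).astype(np.float32))[:,0]
def cen(c):
    m=cv2.moments(c.reshape(-1,1,2).astype(np.float32));return np.array([m["m10"],m["m01"]])/m["m00"]
def mask(im,seed,win=30,smin=80):
    h=cv2.cvtColor(im,cv2.COLOR_RGB2HSV);m=((h[...,1]>smin)&(h[...,0]>5)&(h[...,0]<35)).astype(np.uint8)
    w=np.zeros_like(m);u,v=map(int,seed);w[v-win:v+win,u-win:u+win]=1;m*=w
    k,l,s,c=cv2.connectedComponentsWithStats(m);i=1+np.argmax(s[1:,4]);m=(l==i).astype(np.uint8)
    ct=max(cv2.findContours(m,cv2.RETR_EXTERNAL,cv2.CHAIN_APPROX_NONE)[0],key=len)
    f=np.zeros_like(m);cv2.drawContours(f,[ct],-1,1,-1);ys,xs=np.nonzero(f);return np.array([xs.mean(),ys.mean()]),len(xs),[xs.min(),ys.min(),xs.max(),ys.max()]
def locate(n,uv,parts):
    r=least_squares(lambda q:cen(hull(n,*q,parts))-uv,[.6,0],diff_step=1e-3);return r.x
E
python3 - <<'E'
from h import *
N={"s":(.029,(211,170),(366,287)),"2":(.035,(375,165),(158,274)),"3":(.041,(290,172),(266,277)),"L":(.047,(241,219),(328,240))}
ims={n:env.read_camera(n) for n in("top","scene")}
for k,(r,t,s) in N.items():
    for n,sd in(("top",t),("scene",s)):
        uv,a,b=mask(ims[n],sd,25);p=locate(n,uv,[(r,0),(r,.01)])
        print(k,n,uv.round(1),a,round(cv2.contourArea(hull(n,*p,[(r,0),(r,.01)]))),p.round(4))
uv,a,b=mask(ims["top"],(339,226),20);print("stack",uv,a,b)
uv,a,b=mask(ims["scene"],(221,212),25);print("stack",uv,a,b)
a=ims["top"][205:245,320:360];b=ims["scene"][182:242,191:251]
o=np.hstack([cv2.resize(a,(400,400),interpolation=cv2.INTER_CUBIC),cv2.resize(b,(400,400),interpolation=cv2.INTER_CUBIC)])
cv2.imwrite("pics/stack.png",np.clip(o[:,:,::-1]*1.6,0,255))
E
```

```text
s top [210.8 169.6] 323 357 [0.5998 0.2073]
s scene [366.4 286.7] 468 525 [0.6005 0.2069]
2 top [375.6 164.8] 459 508 [ 0.6167 -0.2518]
2 scene [157.2 273.6] 649 714 [ 0.6179 -0.2529]
3 top [290.6 171.8] 647 690 [ 0.5953 -0.014 ]
3 scene [265.4 276. ] 858 937 [ 0.5965 -0.0147]
L top [241.5 218.7] 889 928 [0.4635 0.121 ]
L scene [327.7 239.5] 861 938 [0.4642 0.1206]
stack [338.68722467 225.74229075] 454 [np.int64(327), np.int64(214), np.int64(350), np.int64(237)]
stack [220.56277533 213.83039648] 908 [np.int64(208), np.int64(188), np.int64(234), np.int64(234)][ WARN:0@2.054] global loadsave.cpp:1063 imwrite_ Unsupported depth image for selected encoder is fallbacked to CV_8U.
```

View pics/stack.png

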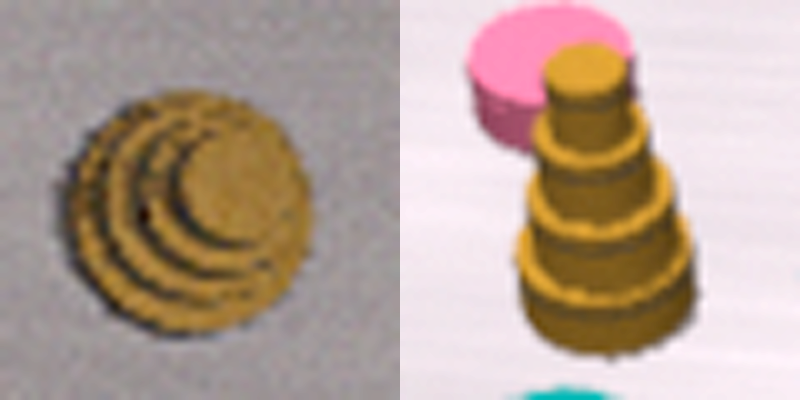

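```bash
python3 - <<'E'
from h import *
f=lambda x,y:((x+.5)/(20/3)-.5+191-400/(20/3),(y+.5)/(20/3)-.5+182)
print("S top",ground("top",np.array([343.55,223.55]),.112),"S scene",ground("scene",np.array(f(586,70)),.112))
def stackparts(R): return R
W=[(.033,0),(.033,.028),(.027,.028),(.027,.056),(.021,.056),(.021,.084),(.015,.084),(.015,.112)]
print("stack top",locate("top",np.array([338.69,225.74]),W),"scene",locate("scene",np.array([220.56,213.83]),W))
X,Y=.439,-.110
X,Y=(locate("top",np.array([338.69,225.74]),W)+locate("scene",np.array([220.56,213.83]),W))/2
ims={n:env.read_camera(n) for n in("top","scene")}
o=[]
for n,(u,v,w) in (("top",(320,205,40)),("scene",(191,182,60))):
    s=400/w;c=cv2.resize(ims[n][v:v+w,u:u+w],(400,400),interpolation=cv2.INTER_CUBIC);c=np.clip(c*1.6,0,255).astype(np.uint8)
    for r,z in W:
        if z==0:continue
        if (r,z) in W[1::2]:
            a=np.linspace(0,2*np.pi,60);p=(project(n,np.c_[X+r*np.cos(a),Y+r*np.sin(a),0*a+z])-[u,v]+.5)*s-.5
            cv2.polylines(c,[p.round().astype(np.int32)],True,(0,0,255),1)
    o.append(c)
cv2.imwrite("pics/ov.png",np.hstack(o)[:,:,::-1])
E
```

```text
S top [ 0.44325917 -0.14480325] S scene [ 0.44868912 -0.14408371]
stack top [ 0.44451778 -0.14526474] scene [ 0.44641296 -0.145027  ]
```

View pics/ov.png

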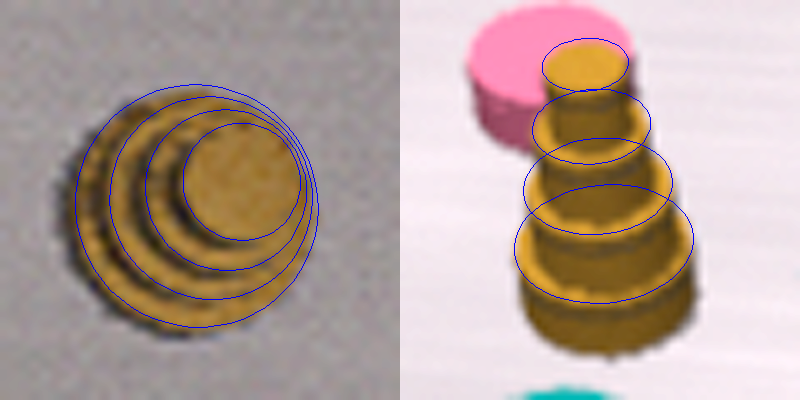

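Emit:
{"api": "send_rows", "payload": {
  "plan": [
    [60, 0, 0, 0, 0, 0, 0.143],
    [60, 0, 0, 0, 0, 0, 0.143],
    [60, 0, 0, 0, 0, 0, 0.143],
    [60, 20, -40, 0, 0, 0, 0],
    [60, 20, -40, 0, 0, 0, 0],
    [60, 20, -40, 0, 0, 0, 0],
    [60, 20, -40, 0, 0, 0, 0],
    [60, 20, -40, 0, 0, 0, 0],
    [60, 20, -40, 0, 0, 0, 0],
    [60, 20, -40, 0, 0, 0, 0],
    [60, 20, -40, 0, 0, 0, 0],
    [60, 15, -40, 0, 0, 0, 0]
  ],
  "grip_force": 25
}}

```text
time_s: 2.6
tool_pos: [0.4463, -0.2293, 0.2229]
tool_rot: [180.0, -0.1, 0.0]
force: [0.4, -0.3, -0.5]
grip_width: 0.0599
```

Emit:
{"api": "send_rows", "payload": {
  "plan": [
    [60, 0, -42, 0, 0, 0, 0],
    [60, 0, -42, 0, 0, 0, 0],
    [60, 0, 0, 30, 0, 0, 0],
    [60, 0, 0, 30, 0, 0, 0],
    [60, 0, 0, 25, 0, 0, 0],
    [60, 0, 0, 0, 0, 0, 0],
    [60, 0, 0, 0, 0, 0, 0]
  ]
}}

```text
time_s: 3.3
tool_pos: [0.4455, -0.1472, 0.1381]
tool_rot: [-180.0, -0.0, -0.0]
force: [0.8, 0.0, -0.2]
grip_width: 0.0602
```

```bash
python3 - <<'E'
from h import *
o=env.get_obs();print(np.round(o["tool_pos"],4),np.round(o["qpos"],1),o["time_s"])
p=np.array(o["tool_pos"])
im=[]
for n,w in(("top",80),("scene",120)):
    a=env.read_camera(n);u,v=project(n,[p])[0].astype(int)
    im.append(cv2.resize(a[v-w//2:v+w//2,u-w//2:u+w//2],(400,400),interpolation=cv2.INTER_CUBIC))
cv2.imwrite("pics/a1.png",np.hstack(im)[:,:,::-1])
E
```

```text
[ 0.4455 -0.1472  0.1381] [ 37.4   0.8 -22.4 113.4   0.4  65.8 -75.1] 3.3
```

View pics/a1.png

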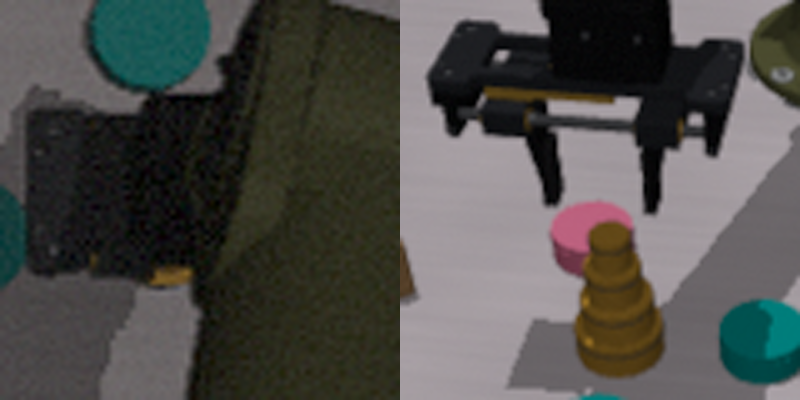

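Emit:
{"api": "send_rows", "payload": {
  "plan": [
    [60, 0, -2, 15, 0, 0, 0],
    [60, 0, 0, 15, 0, 0, 0],
    [60, 0, 0, 14, 0, 0, 0],
    [60, 0, 0, 0, 0, 0, 0],
    [28, 0, 0, 0, 0, 0, 0],
    [26, 0, 0, 0, 0, 0, 0],
    [26, 0, 0, 0, 0, 0, 0],
    [26, 0, 0, 0, 0, 0, 0],
    [26, 0, 0, 0, 0, 0, 0],
    [26, 0, 0, 0, 0, 0, 0]
  ]
}}

```text
time_s: 4.4
tool_pos: [0.4456, -0.1456, 0.0939]
tool_rot: [180.0, -0.0, -0.0]
force: [-0.1, -0.9, 1.6]
grip_width: 0.0294
```

Emit:
{"api": "send_rows", "payload": {
  "plan": [
    [26, 0, 0, -5, 0, 0, 0],
    [26, 0, 0, -20, 0, 0, 0],
    [26, 0, 0, -20, 0, 0, 0],
    [26, 8, -19, 0, 0, 0, 0],
    [26, 17, -39, 0, 0, 0, 0],
    [26, 18, -40, 0, 0, 0, 0],
    [26, 18, -40, 0, 0, 0, 0],
    [26, 18, -40, 0, 0, 0, 0],
    [26, 18, -40, 0, 0, 0, 0],
    [26, 18, -40, 0, 0, 0, 0],
    [26, 18, -40, 0, 0, 0, 0],
    [26, 15, -34, 0, 0, 0, 0]
  ]
}}

```text
time_s: 5.6
tool_pos: [0.5936, 0.1892, 0.1383]
tool_rot: [-180.0, 0.0, 0.0]
force: [-0.3, -0.8, -0.7]
grip_width: 0.0294
```

Emit:
{"api": "send_rows", "payload": {
  "plan": [
    [26, 7, -20, 0, 0, 0, 0],
    [26, 0, 0, 20, 0, 0, 0],
    [26, 0, 0, 30, 0, 0, 0],
    [26, 0, 0, 30, 0, 0, 0],
    [26, 0, 0, 20, 0, 0, 0],
    [26, 0, 0, 10, 0, 0, 0],
    [26, 0, 0, 0, 0, 0, 0],
    [26, 0, 0, 0, 0, 0, 0]
  ]
}}

```text
time_s: 6.4
tool_pos: [0.6009, 0.2071, 0.0294]
tool_rot: [-180.0, -0.1, -0.0]
force: [-0.5, 0.1, -1.3]
grip_width: 0.0295
```

```bash
cat > snap.py <<'E'
import sys
from h import *
# snap.py out x y z : crops round a world point in both cameras
out=sys.argv[1];p=np.array(list(map(float,sys.argv[2:5])))
o=env.get_obs();print(np.round(o["tool_pos"],4),o["time_s"],np.round(o["force"],1))
im=[]
for n,w in(("top",60),("scene",90)):
    a=env.read_camera(n);u,v=project(n,[p])[0].astype(int)
    im.append(cv2.resize(a[v-w//2:v+w//2,u-w//2:u+w//2],(400,400),interpolation=cv2.INTER_CUBIC))
cv2.imwrite(out,np.clip(np.hstack(im)[:,:,::-1].astype(float)*1.4,0,255).astype(np.uint8))
E
python3 snap.py pics/s1.png .6 .207 .02
```

```text
[0.6009 0.2071 0.0294] 6.4 [-0.5  0.1 -1.3]
```

View pics/s1.png

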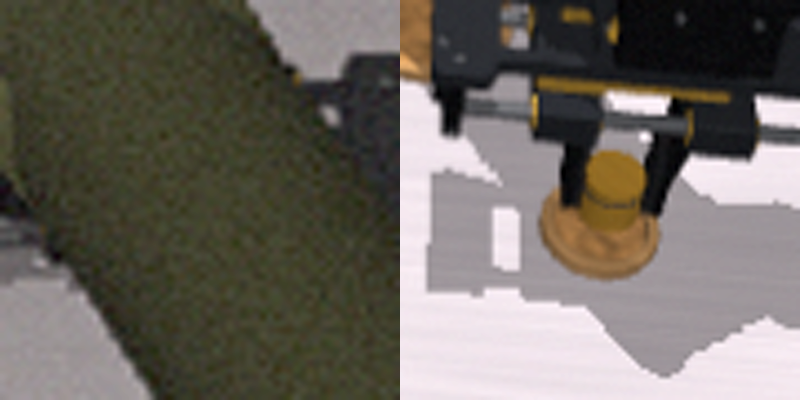

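```bash
python3 - <<'E'
from h import *
u,v=project("scene",[[.6,.207,.02]])[0].astype(int);s=400/90
px=np.array([(214.5)/s-.5+u-45,(173.5)/s-.5+v-45])
print(ground("scene",px,.0474))
E
```

```text
[0.60263105 0.20753249]
```

Emit:
{"api": "send_rows", "payload": {
  "plan": [
    [26, -2, 0, 5, 0, 0, 0],
    [26, 0, 0, 4, 0, 0, 0],
    [26, 0, 0, 2, 0, 0, 0],
    [26, 0, 0, 1, 0, 0, 0],
    [26, 0, 0, 1, 0, 0, 0],
    [26, 0, 0, 0, 0, 0, 0],
    [26, 0, 0, 0, 0, 0, 0]
  ]
}}

```text
time_s: 7.2
tool_pos: [0.5983, 0.2066, 0.016]
tool_rot: [180.0, 0.0, -0.0]
force: [-2.4, -0.7, 4.5]
grip_width: 0.0295
```

Emit:
{"api": "send_rows", "payload": {
  "plan": [
    [34, 0, 0, 0, 0, 0, 0],
    [46, 0, 0, 0, 0, 0, 0],
    [60, 0, 0, 0, 0, 0, 0],
    [60, 0, 0, -20, 0, 0, 0],
    [60, 0, 0, -40, 0, 0, 0],
    [60, -10, 20, -50, 0, 0, 0],
    [60, -18, 40, 0, 0, 0, 0],
    [60, -18, 40, 0, 0, 0, 0],
    [60, -18, 40, 0, 0, 0, 0],
    [60, -18, 40, 0, 0, 0, 0],
    [60, -18, 40, 0, 0, 0, 0],
    [60, -18, 40, 0, 0, 0, 0]
  ]
}}

```text
time_s: 8.4
tool_pos: [0.4806, -0.053, 0.1214]
tool_rot: [180.0, -0.1, -0.0]
force: [0.4, -0.6, -0.1]
grip_width: 0.0605
```

```bash
python3 snap.py pics/s2.png .6 .207 .02; python3 - <<'E'
from h import *
a=env.read_camera("scene")[182:242,191:251];cv2.imwrite("pics/st2.png",cv2.resize(a,(400,400),interpolation=cv2.INTER_CUBIC)[:,:,::-1])
b=cv2.imread("pics/s2.png");cv2.imwrite("pics/s2b.png",np.hstack([b[:,400:],cv2.imread("pics/st2.png")]))
E
```

```text
[ 0.4806 -0.053   0.1214] 8.4 [ 0.4 -0.6 -0.1]
```

View pics/s2b.png

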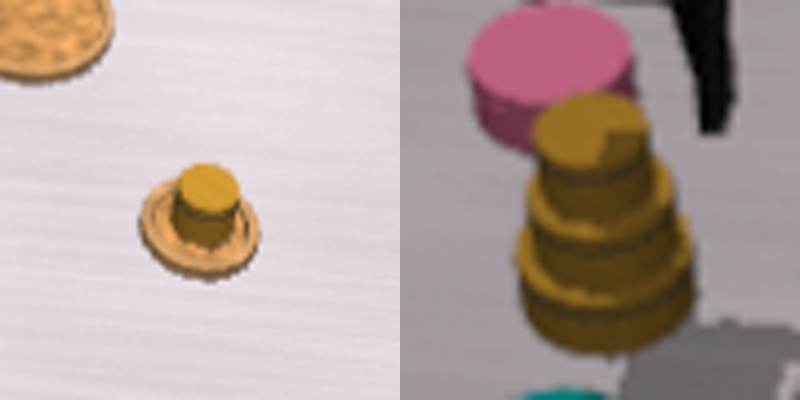

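```bash
python3 - <<'E'
from h import *
u,v=project("scene",[[.6,.207,.02]])[0].astype(int);s=400/90
print("S",ground("scene",np.array([208.5/s-.5+u-45,187.5/s-.5+v-45]),.034))
s=400/60
print("2",ground("scene",np.array([192/s-.5+191,130.5/s-.5+182]),.084))
E
```

```text
S [0.60002663 0.20697938]
2 [ 0.4478331  -0.14460827]
```

Emit:
{"api": "send_rows", "payload": {
  "plan": [
    [68, -12, 32, 0, 0, 0, 0],
    [68, -12, 32, 0, 0, 0, 0],
    [68, -10, 27, 0, 0, 0, 0],
    [68, 0, 0, 0, 0, 0, 0],
    [68, 0, 0, 20, 0, 0, 0],
    [68, 0, 0, 20, 0, 0, 0],
    [68, 0, 0, 15, 0, 0, 0],
    [68, 0, 0, 0, 0, 0, 0],
    [44, 0, 0, 0, 0, 0, 0],
    [37, 0, 0, 0, 0, 0, 0],
    [37, 0, 0, 0, 0, 0, 0],
    [37, 0, 0, 0, 0, 0, 0]
  ],
  "grip_force": 30
}}

```text
time_s: 9.75
tool_pos: [0.448, -0.1433, 0.0671]
tool_rot: [179.9, -0.1, -0.0]
force: [0.3, -2.8, 0.5]
grip_width: 0.0444
```

Emit:
{"api": "send_rows", "payload": {
  "plan": [
    [37, 0, 0, 0, 0, 0, 0],
    [37, 0, 0, 0, 0, 0, 0],
    [37, 0, 0, -5, 0, 0, 0],
    [37, 0, 0, -10, 0, 0, 0],
    [37, 0, 0, -10, 0, 0, 0],
    [37, 0, 0, 0, 0, 0, 0]
  ]
}}

```text
time_s: 10.35
tool_pos: [0.4484, -0.1425, 0.0928]
tool_rot: [179.9, -0.2, 0.0]
force: [0.8, 0.1, -1.8]
grip_width: 0.0412
```

Emit:
{"api": "send_rows", "payload": {
  "plan": [
    [37, 15, 9, -10, 0, 0, 0],
    [37, 30, 20, -10, 0, 0, 0],
    [37, 35, 22, 0, 0, 0, 0],
    [37, 35, 22, 0, 0, 0, 0],
    [37, 35, 22, 0, 0, 0, 0],
    [37, 19, 13, 0, 0, 0, 0],
    [37, 0, 0, 20, 0, 0, 0],
    [37, 0, 0, 30, 0, 0, 0],
    [37, 0, 0, 20, 0, 0, 0],
    [37, 0, 0, 10, 0, 0, 0],
    [37, 0, 0, 0, 0, 0, 0],
    [37, 0, 0, 0, 0, 0, 0]
  ]
}}

```text
time_s: 11.55
tool_pos: [0.6168, -0.2506, 0.032]
tool_rot: [180.0, -0.1, -0.0]
force: [0.2, 0.1, -2.4]
grip_width: 0.041
```

```bash
python3 snap.py pics/w2.png .617 -.252 .02
```

```text
[ 0.6168 -0.2506  0.032 ] 11.55 [ 0.2  0.1 -2.4]
```

View pics/w2.png

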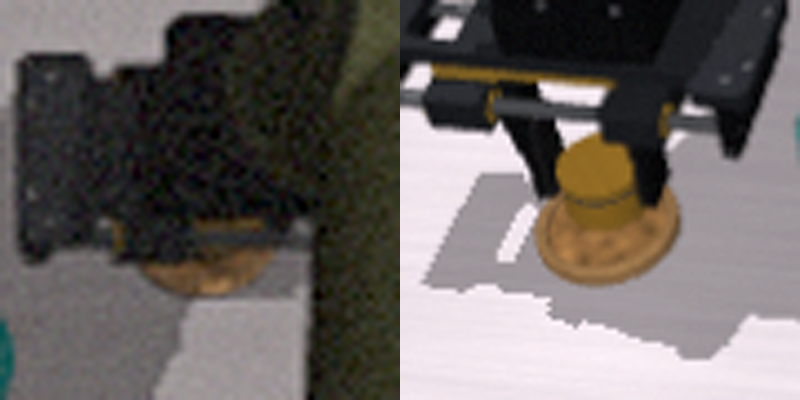

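```bash
python3 - <<'E'
from h import *
u,v=project("scene",[[.617,-.252,.02]])[0].astype(int);s=400/90
print(ground("scene",np.array([199.5/s-.5+u-45,168.5/s-.5+v-45]),.049))
E
```

```text
[ 0.61923449 -0.24876463]
```

Emit:
{"api": "send_rows", "payload": {
  "plan": [
    [37, -2, 2, 6, 0, 0, 0],
    [37, 0, 0, 4, 0, 0, 0],
    [37, 0, 0, 2, 0, 0, 0],
    [37, 0, 0, 1, 0, 0, 0],
    [37, 0, 0, 1, 0, 0, 0],
    [37, 0, 0, 1, 0, 0, 0],
    [37, 0, 0, 0, 0, 0, 0],
    [37, 0, 0, 0, 0, 0, 0]
  ]
}}

```text
time_s: 12.45
tool_pos: [0.6142, -0.2524, 0.0172]
tool_rot: [180.0, 0.0, -0.0]
force: [-4.0, 1.4, 5.5]
grip_width: 0.0414
```

Contact felt (force z went from −2.4 to +5.5 N). Release, retreat and look at the nest and the rest of the stack.

Emit:
{"api": "send_rows", "payload": {
  "plan": [
    [46, 0, 0, 0, 0, 0, 0],
    [58, 0, 0, 0, 0, 0, 0],
    [70, 0, 0, 0, 0, 0, 0],
    [80, 0, 0, -20, 0, 0, 0],
    [80, 0, 0, -40, 0, 0, 0],
    [80, 0, 0, -40, 0, 0, 0],
    [80, -34, -22, 0, 0, 0, 0],
    [80, -34, -22, 0, 0, 0, 0],
    [80, -34, -22, 0, 0, 0, 0],
    [80, -34, -22, 0, 0, 0, 0],
    [80, -31, -19, 0, 0, 0, 0],
    [80, 0, 0, 0, 0, 0, 0]
  ]
}}

```text
time_s: 13.65
tool_pos: [0.4434, -0.1433, 0.1155]
tool_rot: [180.0, 0.2, 0.1]
force: [0.8, 0.1, 0.5]
grip_width: 0.08
```

```bash
python3 snap.py pics/w2d.png .617 -.252 .02; cp pics/w2d.png pics/x.png; python3 snap.py pics/w3.png .446 -.145 .05;  python3 - <<'E'
import cv2,numpy as np
a=cv2.imread("pics/w2d.png");b=cv2.imread("pics/w3.png")
cv2.imwrite("pics/c3.png",np.hstack([a[:,400:],b[:,400:]]))
E
```

```text
[ 0.4434 -0.1433  0.1155] 13.65 [0.8 0.1 0.5]
[ 0.4475 -0.1457  0.1167] 13.75 [ 0.  -0.4  0.3]
```

View pics/c3.png

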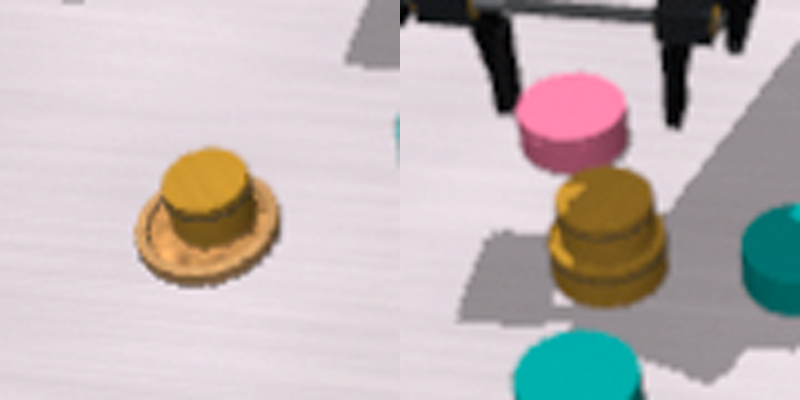

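```bash
python3 - <<'E'
from h import *
s=400/90
def f(P,x,y,z):
    u,v=project("scene",[P])[0].astype(int);return ground("scene",np.array([(x+.5)/s-.5+u-45,(y+.5)/s-.5+v-45]),z)
print(f([.617,-.252,.02],205.5,180,.034),f([.446,-.145,.05],204.5,202,.056))
u,v=project("scene",[[.446,-.145,.05]])[0].astype(int)
for X,Y,r,z in((.446,-.145,.027,.056),(.446,-.145,.033,.028)):
    q=(hull("scene",X,Y,[(r,z)])-[u-45,v-45]+.5)*s-.5;print(q.min(0),q.max(0))
print(np.round(env.get_obs()["tool_pos"],4))
E
```

```text
[ 0.6136487  -0.25020039] [ 0.45166963 -0.14281156]
[152.77555339 163.30750868] [252.43280707 227.82892524]
[146.73144531 194.32781304] [266.28243001 273.5934923 ]
[ 0.4484 -0.1462  0.1167]
```

Emit:
{"api": "send_rows", "payload": {
  "plan": [
    [80, 2, -3, 20, 0, 0, 0],
    [80, 0, 0, 30, 0, 0, 0],
    [80, 0, 0, 20, 0, 0, 0],
    [80, 0, 0, 8, 0, 0, 0],
    [80, 0, 0, 0, 0, 0, 0],
    [66, 0, 0, 0, 0, 0, 0],
    [60, 0, 0, 0, 0, 0, 0],
    [57, 0, 0, 0, 0, 0, 0],
    [48, 0, 0, 0, 0, 0, 0],
    [48, 0, 0, 0, 0, 0, 0],
    [48, 0, 0, 0, 0, 0, 0],
    [48, 0, 0, 0, 0, 0, 0]
  ],
  "grip_force": 40
}}

```text
time_s: 15.05
tool_pos: [0.4498, -0.1436, 0.0389]
tool_rot: [179.9, -0.1, -0.0]
force: [-1.8, -3.7, 4.1]
grip_width: 0.0529
```

Emit:
{"api": "send_rows", "payload": {
  "plan": [
    [48, 0, 0, 0, 0, 0, 0],
    [48, 0, 0, -5, 0, 0, 0],
    [48, 0, 0, -10, 0, 0, 0],
    [48, 0, 0, -10, 0, 0, 0],
    [48, 0, 0, -10, 0, 0, 0],
    [48, 0, 0, 0, 0, 0, 0]
  ]
}}

```text
time_s: 15.65
tool_pos: [0.4505, -0.1426, 0.075]
tool_rot: [179.9, -0.2, -0.0]
force: [0.1, 0.2, -4.1]
grip_width: 0.053
```

Emit:
{"api": "send_rows", "payload": {
  "plan": [
    [48, 0, 0, -20, 0, 0, 0],
    [48, 15, -13, 0, 0, 0, 0],
    [48, 28, -25, 0, 0, 0, 0],
    [48, 30, -26, 0, 0, 0, 0],
    [48, 30, -26, 0, 0, 0, 0],
    [48, 25, -23, 0, 0, 0, 0],
    [48, 17, -15, 0, 0, 0, 0],
    [48, 0, 0, 20, 0, 0, 0],
    [48, 0, 0, 25, 0, 0, 0],
    [48, 0, 0, 15, 0, 0, 0],
    [48, 0, 0, 0, 0, 0, 0],
    [48, 0, 0, 0, 0, 0, 0]
  ]
}}

```text
time_s: 16.85
tool_pos: [0.5943, -0.0146, 0.0333]
tool_rot: [-180.0, 0.0, -0.0]
force: [-0.7, -1.3, -2.8]
grip_width: 0.0532
```

```bash
python3 snap.py pics/w3b.png .5955 -.0143 .02
```

```text
[ 0.5943 -0.0146  0.0333] 16.85 [-0.7 -1.3 -2.8]
```

View pics/w3b.png

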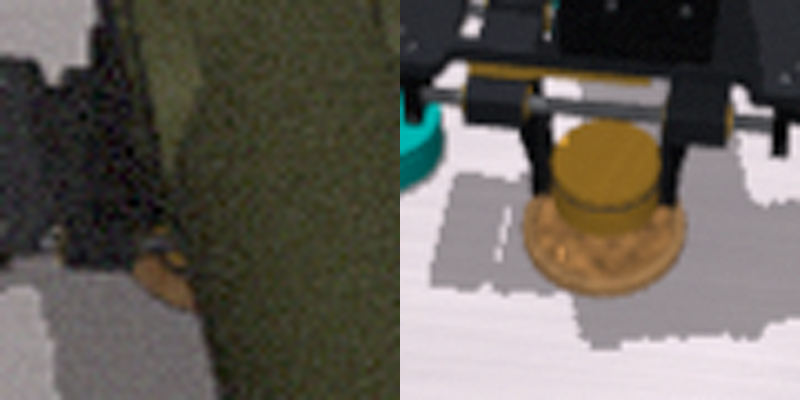

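```bash
python3 - <<'E'
from h import *
s=400/90
u,v=project("scene",[[.5955,-.0143,.02]])[0].astype(int);print(ground("scene",np.array([207/s-.5+u-45,160/s-.5+v-45]),.0503))
for X,Y,r,z in((.5955,-.0143,.027,.0503),(.5955,-.0143,.041,.01)):
    q=(hull("scene",X,Y,[(r,z)])-[u-45,v-45]+.5)*s-.5;print(q.min(0),q.max(0))
E
```

```text
[ 0.59250248 -0.01359203]
[148.38882107 123.17431641] [260.04267036 206.65101454]
[122.23796929 157.19382053] [286.92567274 284.06013997]
```

Emit:
{"api": "send_rows", "payload": {
  "plan": [
    [48, 3, 0, 6, 0, 0, 0],
    [48, 0, 0, 5, 0, 0, 0],
    [48, 0, 0, 2, 0, 0, 0],
    [48, 0, 0, 1, 0, 0, 0],
    [48, 0, 0, 1, 0, 0, 0],
    [48, 0, 0, 1, 0, 0, 0],
    [48, 0, 0, 0, 0, 0, 0],
    [48, 0, 0, 0, 0, 0, 0]
  ]
}}

```text
time_s: 17.75
tool_pos: [0.5973, -0.0145, 0.0173]
tool_rot: [180.0, -0.0, -0.0]
force: [0.3, 0.4, -4.2]
grip_width: 0.0531
```

Not touching yet (still −4 N); lower further in 1 mm rows.

Emit:
{"api": "send_rows", "payload": {
  "plan": [
    [48, 0, 0, 1, 0, 0, 0],
    [48, 0, 0, 1, 0, 0, 0],
    [48, 0, 0, 0, 0, 0, 0],
    [48, 0, 0, 0, 0, 0, 0]
  ]
}}

```text
time_s: 18.15
tool_pos: [0.5973, -0.0144, 0.017]
tool_rot: [179.9, -0.0, -0.0]
force: [-4.5, -0.0, 8.3]
grip_width: 0.0531
```

Emit:
{"api": "send_rows", "payload": {
  "plan": [
    [58, 0, 0, 0, 0, 0, 0],
    [68, 0, 0, 0, 0, 0, 0],
    [76, 0, 0, 0, 0, 0, 0],
    [84, 0, 0, -20, 0, 0, 0],
    [84, 0, 0, -40, 0, 0, 0],
    [84, 0, 0, -30, 0, 0, 0],
    [84, -30, 26, 0, 0, 0, 0],
    [84, -30, 26, 0, 0, 0, 0],
    [84, -30, 26, 0, 0, 0, 0],
    [84, -30, 26, 0, 0, 0, 0],
    [84, -29, 26, 0, 0, 0, 0],
    [84, 0, 0, 0, 0, 0, 0]
  ]
}}

```text
time_s: 19.35
tool_pos: [0.4443, -0.149, 0.1049]
tool_rot: [179.8, 0.1, -0.4]
force: [0.6, -0.4, 0.4]
grip_width: 0.0842
```

```bash
python3 snap.py pics/w3d.png .5955 -.0143 .02; python3 snap.py pics/w4.png .446 -.145 .05;  python3 - <<'E'
from h import *
a=cv2.imread("pics/w3d.png");b=cv2.imread("pics/w4.png")
cv2.imwrite("pics/c4.png",np.hstack([a[:,400:],b[:,400:]]))
s=400/90
for P,L in(([.5955,-.0143,.02],[(.5955,-.0143,.027,.034)]),([.446,-.145,.05],[(.448,-.144,.033,.028)])):
    u,v=project("scene",[P])[0].astype(int)
    for X,Y,r,z in L:
        for z in(z-.028,z):
            q=(hull("scene",X,Y,[(r,z)])-[u-45,v-45]+.5)*s-.5;print(z,q.min(0).round(),q.max(0).round())
print(env.get_obs()["tool_pos"])
E
```

```text
[ 0.4443 -0.149   0.1049] 19.35 [ 0.6 -0.4  0.4]
[ 0.4481 -0.1452  0.1055] 19.45 [1.  1.  0.8]
0.006000000000000002 [151. 183.] [259. 266.]
0.034 [149. 146.] [260. 229.]
0.0 [153. 233.] [270. 313.]
0.028 [148. 197.] [267. 276.]
[ 0.44921341 -0.14369161  0.10550108]
```

View pics/c4.png

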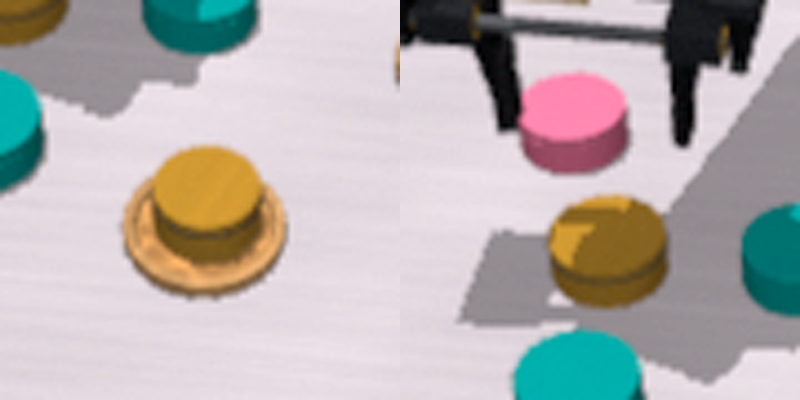

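Emit:
{"api": "send_rows", "payload": {
  "plan": [
    [86, 0, 0, 30, 0, 0, 0],
    [86, 0, 0, 30, 0, 0, 0],
    [86, 0, 0, 20, 0, 0, 0],
    [86, 0, 0, 9, 0, 0, 0],
    [86, 0, 0, 5, 0, 0, 0],
    [86, 0, 0, 0, 0, 0, 0],
    [74, 0, 0, 0, 0, 0, 0],
    [68, 0, 0, 0, 0, 0, 0],
    [60, 0, 0, 0, 0, 0, 0],
    [60, 0, 0, 0, 0, 0, 0],
    [60, 0, 0, 0, 0, 0, 0],
    [60, 0, 0, 0, 0, 0, 0]
  ],
  "grip_force": 50
}}

```text
time_s: 20.75
tool_pos: [0.4488, -0.1457, 0.0119]
tool_rot: [179.9, -0.1, -0.0]
force: [-0.7, -4.0, 4.8]
grip_width: 0.0651
```

Emit:
{"api": "send_rows", "payload": {
  "plan": [
    [60, 0, 0, 0, 0, 0, 0],
    [60, 0, 0, -5, 0, 0, 0],
    [60, 0, 0, -10, 0, 0, 0],
    [60, 0, 0, -20, 0, 0, 0],
    [60, 0, 0, -20, 0, 0, 0],
    [60, 0, 0, 0, 0, 0, 0],
    [60, 0, 0, 0, 0, 0, 0]
  ]
}}

```text
time_s: 21.45
tool_pos: [0.4476, -0.1438, 0.0656]
tool_rot: [-180.0, 0.1, 0.0]
force: [0.4, -0.2, -8.3]
grip_width: 0.0648
```

Emit:
{"api": "send_rows", "payload": {
  "plan": [
    [60, 0, 0, -15, 0, 0, 0],
    [60, 2, -15, 0, 0, 0, 0],
    [60, 2, -30, 0, 0, 0, 0],
    [60, 2, -40, 0, 0, 0, 0],
    [60, 2, -40, 0, 0, 0, 0],
    [60, 2, -40, 0, 0, 0, 0],
    [60, 2, -40, 0, 0, 0, 0],
    [60, 2, -35, 0, 0, 0, 0],
    [60, 2, -25, 0, 0, 0, 0],
    [60, 0, 0, 20, 0, 0, 0],
    [60, 0, 0, 20, 0, 0, 0],
    [60, 0, 0, 10, 0, 0, 0]
  ]
}}

```text
time_s: 22.65
tool_pos: [0.4611, 0.1202, 0.028]
tool_rot: [180.0, 0.4, 0.0]
force: [-1.0, -0.3, -8.7]
grip_width: 0.0649
```

Emit:
{"api": "send_rows", "payload": {
  "plan": [
    [60, 0, 0, 0, 0, 0, 0],
    [60, 0, 0, 0, 0, 0, 0]
  ]
}}

```text
time_s: 22.85
tool_pos: [0.464, 0.1205, 0.031]
tool_rot: [-180.0, 0.1, -0.0]
force: [0.5, 0.4, -7.2]
grip_width: 0.0654
```

```bash
python3 snap.py pics/w4b.png .464 .121 .02; python3 - <<'E'
from h import *
s=400/90;z=env.get_obs()["tool_pos"][2]-.0115+.028
u,v=project("scene",[[.464,.121,.02]])[0].astype(int)
for X,Y,r,z in((.464,.121,.033,z),(.464,.121,.047,.01)):
    q=(hull("scene",X,Y,[(r,z)])-[u-45,v-45]+.5)*s-.5;print(q.min(0),q.max(0))
print(env.get_obs()["tool_pos"])
E
```

```text
[0.464  0.1205 0.031 ] 22.85 [ 0.5  0.4 -7.2]
[146.45827908 124.90161133] [270.75067817 209.54645454]
[115.65844727 159.10700141] [288.13186306 280.27419705]
[0.46506468 0.1205918  0.03195759]
```

View pics/w4b.png

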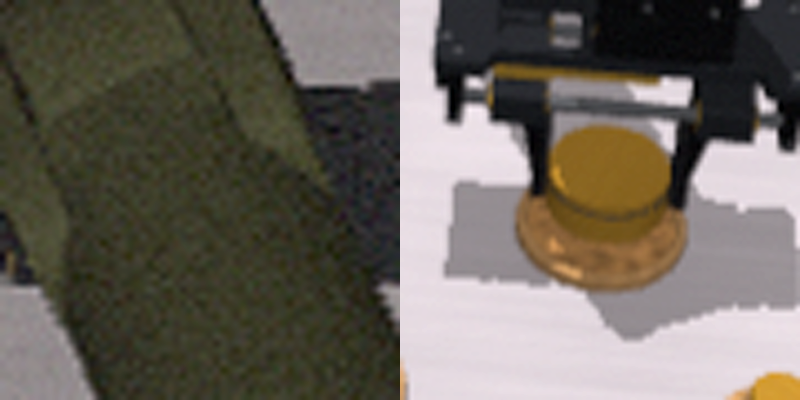

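Emit:
{"api": "send_rows", "payload": {
  "plan": [
    [60, 0, 0, 5, 0, 0, 0],
    [60, 0, 0, 4, 0, 0, 0],
    [60, 0, 0, 2, 0, 0, 0],
    [60, 0, 0, 1, 0, 0, 0],
    [60, 0, 0, 1, 0, 0, 0],
    [60, 0, 0, 0, 0, 0, 0],
    [60, 0, 0, 0, 0, 0, 0]
  ]
}}

```text
time_s: 23.65
tool_pos: [0.4643, 0.1206, 0.0182]
tool_rot: [180.0, -0.0, -0.0]
force: [0.1, 1.0, -7.6]
grip_width: 0.0653
```

Emit:
{"api": "send_rows", "payload": {
  "plan": [
    [60, 0, 0, 1, 0, 0, 0],
    [60, 0, 0, 0.5, 0, 0, 0],
    [60, 0, 0, 0, 0, 0, 0],
    [60, 0, 0, 0, 0, 0, 0]
  ]
}}

```text
time_s: 24.05
tool_pos: [0.4644, 0.1206, 0.0179]
tool_rot: [179.9, -0.0, -0.0]
force: [-4.4, -1.2, 6.5]
grip_width: 0.0648
```

Touching. Release and back off, out of both views.

Emit:
{"api": "send_rows", "payload": {
  "plan": [
    [70, 0, 0, 0, 0, 0, 0],
    [80, 0, 0, 0, 0, 0, 0],
    [87, 0, 0, 0, 0, 0, 0],
    [87, 0, 0, 0, 0, 0, 0],
    [87, 0, 0, -15, 0, 0, 0],
    [87, 0, 0, -30, 0, 0, 0],
    [87, 0, 0, -50, 0, 0, 0],
    [87, 0, 0, -50, 0, 0, 0],
    [87, -2, 40, 0, 0, 0, 0],
    [87, -2, 45, 0, 0, 0, 0],
    [87, -2, 45, 0, 0, 0, 0],
    [87, -2, 45, 0, 0, 0, 0]
  ]
}}

```text
time_s: 25.25
tool_pos: [0.4563, -0.056, 0.1633]
tool_rot: [179.9, -0.1, 0.0]
force: [0.2, 0.0, -0.6]
grip_width: 0.0872
```

Emit:
{"api": "send_rows", "payload": {
  "plan": [
    [87, -2, 45, 0, 0, 0, 0],
    [87, -2, 45, 0, 0, 0, 0],
    [87, -5, 45, 0, 0, 0, 0],
    [87, -5, 45, 0, 0, 0, 0],
    [87, -10, 45, 0, 0, 0, 0],
    [87, 0, 0, 0, 0, 0, 0],
    [87, 0, 0, 0, 0, 0, 0]
  ]
}}

```text
time_s: 25.95
tool_pos: [0.432, -0.2803, 0.1625]
tool_rot: [-180.0, -0.1, -0.2]
force: [0.2, -0.0, -0.6]
grip_width: 0.0873
```

```bash
python3 - <<'E'
from h import *
print(env.get_obs()["tool_pos"],env.get_obs()["time_s"])
N={"s":(.015,.029,.6,.207),"2":(.021,.035,.617,-.252),"3":(.027,.041,.596,-.0143),"L":(.033,.047,.464,.121)}
T=[]
for n,w in(("scene",54),("top",40)):
    row=[];a=env.read_camera(n);cv2.imwrite(f"pics/end_{n}.png",a[:,:,::-1])
    for k,(r,R,X,Y) in N.items():
        u,v=project(n,[[X,Y,.02]])[0].astype(int);s=200/w
        c=cv2.resize(a[v-w//2:v+w//2,u-w//2:u+w//2],(200,200),interpolation=cv2.INTER_CUBIC)
        if n=="top":c=np.clip(c*1.5,0,255).astype(np.uint8)
        for rr,z,col in((r,.034,(0,0,255)),(R,.01,(0,255,0))):
            p=(hull(n,X,Y,[(rr,z)])-[u-w//2,v-w//2]+.5)*s-.5;cv2.polylines(c,[p.round().astype(np.int32)],True,col,1)
        row.append(c)
    T.append(np.hstack(row))
cv2.imwrite("pics/end.png",np.vstack(T)[:,:,::-1])
for q in("bowl_center","mallet_head"):
    for d in env.regions_of("top",q)[:1]:
        ys,xs=np.nonzero(d["region"]);print(q,xs.mean(),ys.mean())
E
```

```text
[ 0.43200025 -0.28027037  0.16248512] 25.95
bowl_center 122.21696658097686 242.440616966581
mallet_head 435.56902356902356 267.8114478114478
```

View pics/end.png

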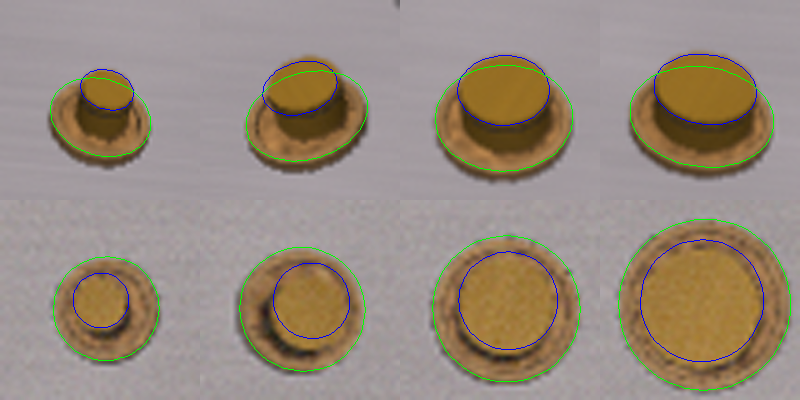

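View pics/end_scene.png

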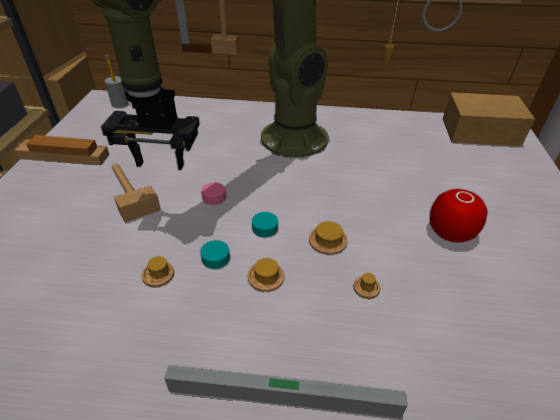

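```bash
python3 -c "
from cell import env
print(env.sign_off())"
```

```text
the job is handed in; nothing more can be done
None
```

I took the stack apart from the top and set each weight in the nest of its own size. I confirmed contact with each nest floor by force before releasing, and handed the job in at about 26 s of the 112 s allowed.

My last pictures, with the expected outlines drawn over them from both cameras, show all four weights upright and inside their rims. The smallest, third and largest are within about 2 mm of centre. The second is about 4 mm off, still inside the 9.5 mm limit.

- **Bowl:** it hasn't moved in the top view.
- **Mallet:** the gripper partly hid it in the top view, so its reading there differed from the start (435.6, 267.8 against 432.5, 251.2). In the scene camera it looks unmoved.
- **Robot:** it is clear of everything, and I did not touch the pink and turquoise look-alikes.

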